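# Snap the jar closure home with the press tool

### The job

One of the two clamped storage jars has its blue snap closure standing proud. Take the press tool from its stand, set it squarely on that closure and press gently, only until it clicks home flush with the white collar (never harder than 20 N), without touching the closure with the fingers. Then put the tool back upright in its stand, leaving the closed jar and the other things alone.

Things in the scene. Friction and masses are not known exactly. Their poses are not given: they have to be found in the camera images.
- open_jar: Glass storage jar, 72 mm across, clamped upright in a dark wooden holder (foot 100x100x14 mm) that is fixed to the worktop; origin at the centre of the holder's underside, z up. White collar round its neck: inner radius 27, outer 36 mm, its flat top 92 mm above the origin. Two small steel spring latches at the collar's sides (along its y axis).
- closure: Blue round snap closure of the open jar, 49 mm across, on the jar's axis; origin at the centre of its flat top face, z up. On the face a knob of radius 8, 7 mm tall. It stands about 6 mm proud of the collar, an orange seal showing below; home, it is flush (origin 92 mm above the jar's). Pressed off-centre it tilts on its rubber seal; over 8 degrees it is cocked.
- closure_travel (a joint): How far the closure is pressed in, m: 0 at the start, 0.006 home. It yields at some 11-13 N; the resistance then falls away steadily and is gone at 4 mm, from where the latches snap it home by themselves (the click: no force is left on the tool) and hold it. Let go before that, it springs back up. At 6 mm is a hard stop; over 20 N damages the closure.
- closed_jar: The same jar and holder (same sizes), its blue closure already flush: to be left alone. Origin at the centre of the holder's underside.
- press_tool: Press tool, 200-325 g, hanging upright by its round aluminium flange (radius 31, 9 mm thick); origin: centre of the flange's flat underside, z up. Below it a black foot, radius 20 mm: a socket (inner radius 13, 9 mm deep) that goes over the closure's knob, its flat rim presses. The foot is screw-adjusted, rigid under load: its rim is 31 to 51 mm below the origin, new each time, not measured.
- stand: Fixed wooden stand of the press tool: an upright tube, inner radius 25, outer radius 35 mm, on a 92x92x8 mm foot; origin at the centre of its underside, z up.
- stand_top (a point): Centre of the tube's mouth, 64 mm above the stand's origin; the tool's origin lies here when its flange rests on the tube (any yaw of the tool will do).
- salt_shaker: Loose salt shaker with grey cap, 44 mm across, 90 mm tall, origin at its underside; bystander.
- green_spice: Loose glass spice jar with green cap, 43 mm across, 98 mm tall, origin at its underside; bystander.
- brown_spice: Loose glass spice jar with dark brown cap, 46 mm across, 102 mm tall, origin at its underside; bystander.
- tool_handle (a point): Middle of the tool's red square handle, 45 mm above the tool's origin. The handle is 30x30 mm, its faces along the tool's x and y axes, and reaches 33 mm up and down from here (a black button above it ends 40 mm up).
Things that resemble listed ones, but are neither listed nor needed, are in the scene too. Leave any pink or yellow look-alike of the press_tool alone. Leave any pink look-alike of the stand alone.

How it is judged:
By the outcome, as a careful person would: the job done as asked, in the order asked, and still so for the second after the job is handed in, with the robot touching nothing.
It also fails if it takes over 61 s, if anything falls off the work surface, if the arm or the gripper's body presses on something with over 40 N, if the wrist force passes 120 N, or if a joint passes its speed limit or range.

### The arm

A 6-joint arm with a two-finger parallel gripper is mounted at the origin on a cart in front of the work surface, level with it; the furniture and walls round the work are solid. World frame = base frame: x ahead of the robot, y to its left, z up, the work surface at z = 0. Lengths are in m, angles in rad, forces in N, time in s.
With the tool pointing down it reaches from about 0.375 to 0.9 m from the base axis. Payload 3.1 kg.
Tool frame: the origin (TCP) lies at the very end of the fingers, on their centre line; the grasp point (between the pads) lies 19 mm behind it; x points along the fingers, y is the direction in which the jaws open and shut, and the axes are right-handed (so a half turn about x gives the same grasp; the last joint's range is limited). The gripper opens to 87 mm and grips with 3 to 60 N. Pads are 19 mm wide; open, the fingers measure 117 mm over their backs; the gripper's body (75 mm by 190 mm) begins 51 mm behind the grasp point.
Start: joints at [1.018, 0.527, 1.433, -0, 1.181, -0.178], TCP at [0.229, 0.582, 0.223] pointing down, gripper open.
Joint ranges: [-3.08, 3.08], [-0.75, 2.2], [0.22, 2.44], [-1.43, 4.57], [0, 2.65], [-2.85, 2.85]. Speed limits (rad/s): [2.79, 2.79, 3.14, 3.14, 3.14, 3.14].

### API

Orientations are given as a unit quaternion [x, y, z, w].
In Python, from rig import robot gives the robot as it stands.
- The arm moves only by the tool carry_out, never from a script. Its argument "commands" is a list that holds one entry, the list of rows, each a list of 5 numbers: the opening, from 0 (shut) to 1 (fully open), then the shift along the tool's x, y, z in mm, then the turn about the tool's x in degrees. In form: [[[hand, x, y, z, twist], ...]]. A call has 1 to 8 rows; each row shifts and turns the pose as measured when the row begins, along the tool's axes as they then stand; what a row does not reach is not made up. A row lasts 1/12 s, in which the tool goes at most 41.7 mm and 7.16 degrees, less where a joint would pass 70% of its speed; a pose out of reach is approached as far as the arm can. A call with a gripper value outside its range is refused whole. The fingers move at their own pace and stop on an object; "force" is the grip in N (left out, the last holds). Time passes only in rows, so rows that do not move let the fingers close. It gives the time, the measured TCP pose, the force and the opening at its end, in the units of the state.
- robot.get_obs(): the state, without advancing time (a new reading comes with each control period).
- robot.camera(name): name is "scene" or "top"; returns the picture (384x512x3 uint8, red, green, blue); there is no depth.
- robot.camera_model(name): a dict with "fx", "fy", "cx", "cy" (pixels), "k1" (the pictures are not rectified: a ray, as slopes to the right and down, at radius r is drawn at 1 + k1 r^2 times it, then the intrinsics apply), "R" (3x3) and "t" (3): a world point X has camera coordinates R X + t. Camera axes: x right, y down, z forward; pixel columns grow to the right and rows downward; lengths in m; the calibration is good to about 2 mm. A picture is of the moment at which its call begins. camera_model takes no time and is no camera call.
- robot.hand_in(): hands the job in, once; it reports no verdict.
The state is a dict: "time": time; "q": joint angles; "joint_velocities": joint speeds; "joint_torque": joint torques, N m; "position": TCP position; "tool_rot": TCP orientation; "ft_force": force on the tool from outside, world axes, zero at the start; "moment": the same for the moment, N m; "grip_width": finger opening in m.
Only numpy, scipy, OpenCV 4.12 (cv2) and the standard library are available. Lean on these libraries where they do the work, as an engineer would, in place of code of your own. Each camera call takes 0.05 s, during which the arm holds its last target. There are 200 camera calls.

## Working session

There is one attempt and no reset: what is moved stays moved. The work goes in short steps, Python scripts to look and compute and a tool call to move; the robot and the scene stay as the last step left them, time stands still between calls to the robot, and variables do not carry over. Pictures are saved under pics/ and viewed, on a budget of 10 in all, crops included, one or two more only if the job needs it, and the job is handed in when it is done.

Besides the shell and the picture viewer there is one more tool, called after ">>>" as name(argument=value, ...), one argument or row to a line, values as JSON. carry_out: Moves the arm, as the interface text tells. Its arguments: {"type":"object","properties":{"commands":{"type":"array"},"force":{"type":"number"}},"required":["commands"]}

```bash
mkdir -p pics; cat > h.py <<'E'
import numpy as np, cv2
from rig import robot
def shot(cam,name):
    im=robot.camera(cam); cv2.imwrite(f'pics/{name}.png',im[:,:,::-1]); return im
def ray(cam,u,v):
    m=robot.camera_model(cam);R=np.array(m['R']);t=np.array(m['t'])
    K=np.array([[m['fx'],0,m['cx']],[0,m['fy'],m['cy']],[0,0,1]])
    p=cv2.undistortPoints(np.array([[[u,v]]],float),K,np.array([m['k1'],0,0,0,0.]))[0,0]
    return -R.T@t, R.T@np.array([p[0],p[1],1])
def onz(cam,u,v,z):
    o,d=ray(cam,u,v); return o+d*(z-o[2])/d[2]
def proj(cam,X):
    m=robot.camera_model(cam);c=np.array(m['R'])@np.array(X)+np.array(m['t'])
    x=c[:2]/c[2]; x=x*(1+m['k1']*(x@x)); return np.array([m['fx']*x[0]+m['cx'],m['fy']*x[1]+m['cy']])
E
python3 - <<'E'
from h import *
a=shot('scene','s0');b=shot('top','t0')
for c in('scene','top'):
    m=robot.camera_model(c);print(c,m['fx'],m['k1'],ray(c,256,192))
print(robot.get_obs())
E
```

```text
scene 486.414461607525 -0.09148991688482233 (array([-0.27176704, -0.40058343,  1.28746502]), array([ 0.50423477,  0.32339947, -0.80090261]))
top 360.6491716504847 -0.054335840924357066 (array([0.2717266 , 0.04487175, 1.27771533]), array([ 0.18298371, -0.03112063, -0.98272211]))
{'time': 0.1, 'q': array([ 1.01748372e+00,  5.28362611e-01,  1.43378822e+00, -1.18514668e-05,
        1.18141833e+00, -1.78508809e-01]), 'joint_velocities': array([-0.00103352, -0.00240244, -0.00408338, -0.00081671, -0.00128006,
        0.00232664]), 'joint_torque': array([ 9.22555387e-05, -4.40990174e+01, -1.77151126e+01,  6.35213591e-02,
        5.34217141e-02, -6.35743345e-05]), 'position': array([0.22842784, 0.58103806, 0.22167154]), 'tool_rot': array([ 0.13108333,  0.69497284, -0.13239118,  0.69448001]), 'ft_force': array([-0.56614181,  0.42648612,  1.30799969]), 'moment': array([ 0.00961629,  0.00865268, -0.02546753]), 'grip_width': 0.08671779317866374}
```

View pics/s0.png

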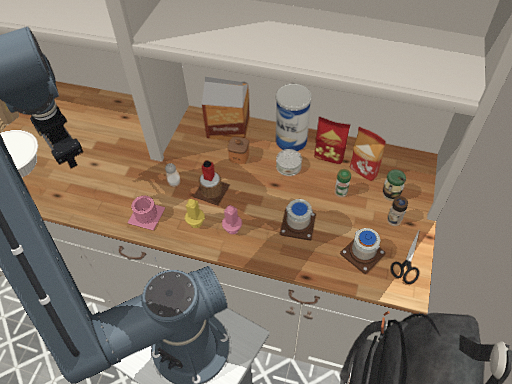

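View pics/t0.png

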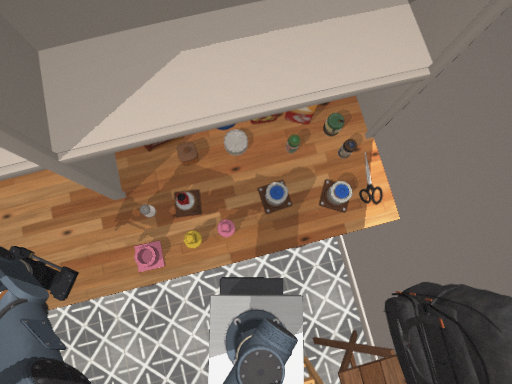

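The scene view shows the red-handled tool in its wooden stand at (209,180), and yellow (195,210) and pink (232,218) look-alikes. The jars are at (299,212) and (367,243). In the top view the tool is at (187,203) and the jars at (277,193) and (340,192). I'll enlarge these and localise them.

```bash
python3 - <<'E'
from h import *
a=cv2.imread('pics/s0.png');b=cv2.imread('pics/t0.png')
def crop(im,u,v):return cv2.resize(im[v-28:v+28,u-33:u+33],(264,224),interpolation=cv2.INTER_CUBIC)
M=np.vstack([np.hstack([crop(a,209,182),crop(a,299,214),crop(a,367,246)]),np.hstack([crop(b,187,203),crop(b,277,195),crop(b,340,193)])])
cv2.imwrite('pics/m0.png',M)
def blobs(im,lo,hi,name,cam,z,minA=12):
    hsv=cv2.cvtColor(im,cv2.COLOR_BGR2HSV)
    n,l,s,c=cv2.connectedComponentsWithStats(cv2.inRange(hsv,lo,hi))
    for i in range(1,n):
        if s[i,4]>=minA: print(name,cam,c[i].round(1),s[i],onz(cam,*c[i],z).round(4))
for cam,im in(('scene',a),('top',b)):
    blobs(im,(100,120,60),(125,255,255),'blue',cam,.095)
    blobs(im,(170,150,60),(180,255,255),'red',cam,.109); blobs(im,(0,200,60),(5,255,255),'red',cam,.109)
    blobs(im,(20,150,100),(32,255,255),'yellow',cam,.05,30)
    blobs(im,(150,60,100),(172,255,255),'pink',cam,.05,30)
E
```

```text
blue scene [300.  110.8] [290 105  20  10  60] [0.8597 0.1311 0.095 ]
blue scene [285.4 111.5] [281 109  10   5  17] [0.8309 0.1737 0.095 ]
blue scene [286.  116.4] [281 114  12   5  23] [0.8111 0.16   0.095 ]
blue scene [289.2 144.6] [277 136  30  15 177] [0.7012 0.0873 0.095 ]
blue scene [299.  208.5] [292 203  15  13 155] [ 0.4909 -0.0617  0.095 ]
blue scene [367.4 237.4] [359 231  17  14 183] [ 0.5009 -0.2791  0.095 ]
red scene [321.2 119.8] [319 117   6   6  16] [0.8443 0.042  0.109 ]
red scene [331.8 128.4] [323 121  19  17  56] [ 0.8259 -0.0064  0.109 ]
red scene [342.2 126.9] [336 123  13  12  50] [ 0.8501 -0.0337  0.109 ]
red scene [345.  138.3] [342 132   6  14  20] [ 0.8071 -0.064   0.109 ]
red scene [330.4 147. ] [317 136  28  22 102] [ 0.7482 -0.039   0.109 ]
red scene [328.2 158.5] [315 152  28  12  57] [ 0.7002 -0.0546  0.109 ]
yellow scene [194.8 210.4] [187 201  16  18  69] [0.3507 0.2265 0.05  ]
pink scene [144.4 214.4] [128 196  37  34 297] [0.2587 0.3536 0.05  ]
pink scene [230.9 220.6] [223 205  18  29 178] [0.3756 0.1089 0.05  ]
blue top [225.6 127.1] [219 125  14   4  23] [0.7185 0.1144 0.095 ]
blue top [341.5 190.7] [335 184  14  14 146] [ 0.5003 -0.2804  0.095 ]
blue top [276.4 192.2] [270 186  14  13 141] [ 0.4922 -0.0608  0.095 ]
yellow top [192.5 238.9] [184 230  18  18 254] [0.3363 0.2192 0.05  ]
pink top [228.9 226.5] [225 221   9  14  33] [0.3796 0.0972 0.05  ]
pink top [155.4 254.9] [151 247  10  17  57] [0.281  0.3417 0.05  ]
pink top [142.8 252. ] [136 248  15   9  46] [0.2897 0.3847 0.05  ]
```

View pics/m0.png

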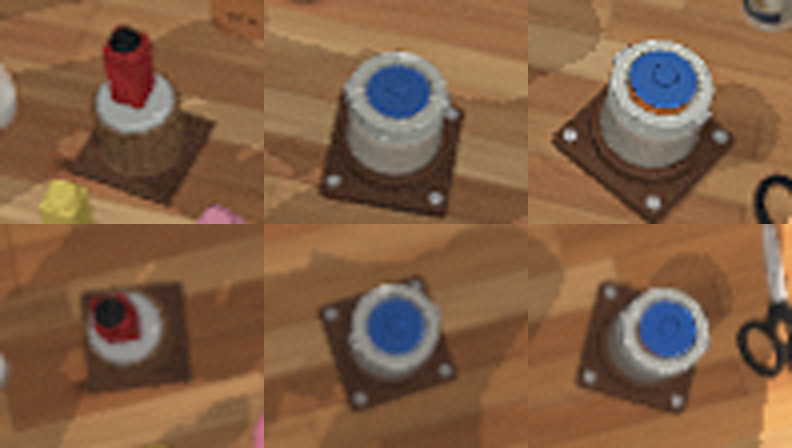

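The right-hand jar, scene (367,237) and top (341,191), shows orange seal and a raised blue face, so it is the open one. The left jar is flush. The red-handled tool sits in the wooden stand as described. Next I need its handle yaw and the refined positions.

```bash
python3 - <<'E'
from h import *
a=cv2.imread('pics/s0.png');b=cv2.imread('pics/t0.png')
def crop(im,u,v):return cv2.resize(im[v-20:v+20,u-16:u+16],(384,480),interpolation=cv2.INTER_CUBIC)
cv2.imwrite('pics/m1.png',np.hstack([crop(a,209,176),crop(b,185,202)]))
print('btn',onz('scene',207.3,163.5,.149),onz('top',181.3,198.5,.149))
print('flange',onz('scene',210,180.5,.073),onz('top',185,200.5,.073))
for cam,im in(('scene',a),('top',b)):
    hsv=cv2.cvtColor(im,cv2.COLOR_BGR2HSV)
    for lo,hi,n,z in(((100,120,60),(125,255,255),'closure',.098),((0,0,110),(180,70,255),'collar',.092)):
        m=cv2.inRange(hsv,lo,hi)
        for c in cv2.findContours(m,cv2.RETR_EXTERNAL,cv2.CHAIN_APPROX_NONE)[0]:
            M=c.reshape(-1,2).mean(0); p=onz(cam,*M,z)
            if len(c)>15 and .4<p[0]<.6 and -.33<p[1]<0:
                e=cv2.fitEllipse(c); print(cam,n,np.round(e[0],1),np.round(e[1],1),onz(cam,*e[0],z).round(4))
    r=cv2.inRange(hsv,(165,120,40),(180,255,255))|cv2.inRange(hsv,(0,190,40),(4,255,255))
    w=np.zeros_like(r);w[150:220,170:225]=r[150:220,170:225]
    print(cam,'red',cv2.minAreaRect(cv2.findNonZero(w)),np.count_nonzero(w))
    # expected handle corners around measured point per yaw printed later
E
```

```text
btn [0.46315186 0.24445023 0.149     ] [0.45757632 0.24563173 0.149     ]
flange [0.45820736 0.23990518 0.073     ] [0.46342483 0.24633835 0.073     ]
scene closure [367.4 237.4] [13.  15.9] [ 0.4989 -0.2794  0.098 ]
scene closure [299.  208.5] [11.9 14.6] [ 0.489  -0.0626  0.098 ]
scene collar [365.8 242.8] [25.6 31.8] [ 0.4838 -0.282   0.092 ]
scene collar [391.8 222.8] [2.4 8.3] [ 0.5853 -0.3208  0.092 ]
scene collar [298.8 213.2] [24.9 30.1] [ 0.4778 -0.0684  0.092 ]
scene red ((207.7099609375, 171.96998596191406), (16.82914161682129, 10.74802303314209), 81.8698959350586) 82
top closure [276.4 192.2] [12.4 12.7] [ 0.4917 -0.0606  0.098 ]
top closure [341.5 190.8] [12.4 13.2] [ 0.4997 -0.2796  0.098 ]
top collar [276.4 192.2] [20.9 21.6] [ 0.4928 -0.0611  0.092 ]
top collar [340.5 191.6] [21.4 21.8] [ 0.4979 -0.2779  0.092 ]
top red ((184.01686096191406, 199.0730438232422), (8.161983489990234, 10.28197956085205), 32.00538635253906) 24
```

View pics/m1.png

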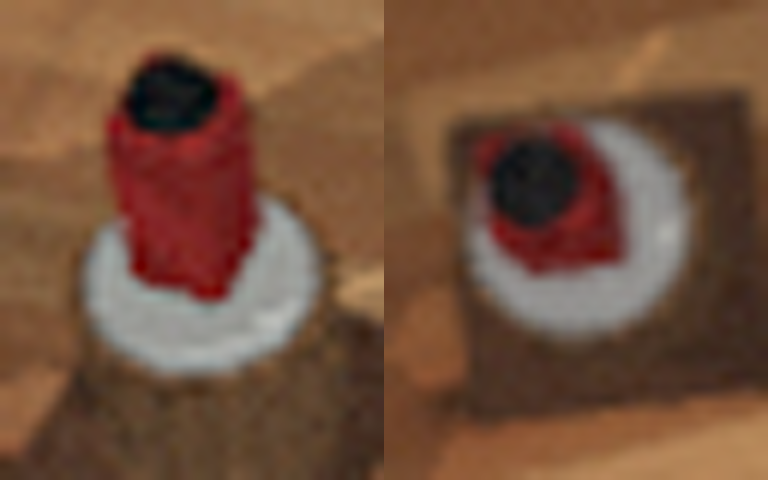

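```bash
python3 - <<'E'
from h import *
f=lambda cam,x,y,z,o:onz(cam,o[0]+x/12-.5+1/24,o[1]+y/12-.5+1/24,z)
S=(193,156);T=(169,182)
c=[f('scene',*p,.076,S) for p in((132,270),(215,298),(257,225))]
d=[f('top',*p,.076,T) for p in((151,272),(242,262),(236,175))]
for q in(c,d):
    print(np.round(q,4).tolist()); 
    for i in(0,1):
        e=q[i+1]-q[i];print(np.hypot(*e[:2]),np.degrees(np.arctan2(e[1],e[0])))
    print('mid',(q[0]+q[2])/2)
print('flange',f('scene',201,278,.073,S),f('top',195,226,.073,T))
print('btn',f('scene',172,95,.149,S),f('top',150,180,.149,T))
from scipy.spatial.transform import Rotation as R
o=robot.get_obs();print(R.from_quat(o['tool_rot']).as_matrix().round(3))
E
```

```text
[[0.4543, 0.2618, 0.076], [0.4576, 0.2373, 0.076], [0.4837, 0.2416, 0.076]]
0.024703950627870258 -82.33282531534049
0.02651516443017894 9.247828720452954
mid [0.46899297 0.25171716 0.076     ]
[[0.4501, 0.2583, 0.076], [0.4533, 0.2329, 0.076], [0.4781, 0.2357, 0.076]]
0.025586903401108935 -82.82286427060531
0.024868315331212445 6.28603541949016
mid [0.46409644 0.24698919 0.076     ]
flange [0.4630808  0.24597429 0.073     ] [0.46384213 0.24706077 0.073     ]
btn [0.46263416 0.24567755 0.149     ] [0.46385583 0.24673838 0.149     ]
[[-0.001  0.366  0.931]
 [-0.002  0.931 -0.366]
 [-1.    -0.002 -0.   ]]
```

```bash
python3 - <<'E'
from h import *
def tri(s,t):
    o1,d1=ray('scene',*s);o2,d2=ray('top',*t)
    A=np.stack([d1,-d2],1);k=np.linalg.lstsq(A,o2-o1,rcond=None)[0]
    p,q=o1+k[0]*d1,o2+k[1]*d2; return ((p+q)/2).round(3),np.linalg.norm(p-q).round(3)
print('shelf R',tri((475,103),(429,71)),'shelf L',tri((138,43),(63,160)))
print('part base',onz('scene',157,161,0),onz('top',122,199,0))
from scipy.spatial.transform import Rotation as R
def go(x,y,z,ang):
    o=robot.get_obs();M=R.from_quat(o['tool_rot']).as_matrix();d=M.T@(np.array([x,y,z])-o['position'])*1e3
    print(d.round(1),'now ang',np.degrees(np.arctan2(M[1,1],M[0,1])))
go(.4635,.2465,.24,97.5)
E
cat >> h.py <<'E'
from scipy.spatial.transform import Rotation as R
def go(x,y,z,ang):
    o=robot.get_obs();M=R.from_quat(o['tool_rot']).as_matrix();d=M.T@(np.array([x,y,z])-o['position'])*1e3
    a=np.degrees(np.arctan2(M[1,1],M[0,1]))
    print('now',o['position'].round(4),'tilt',M[:,0].round(4),'shift mm',d.round(1),'twist',round((a-ang+90)%180-90,2),'F',o['ft_force'].round(2),'w',round(o['grip_width'],4),'t',o['time'])
E
```

```text
shelf R (array([ 0.721, -0.396,  0.495]), np.float64(0.005)) shelf L (array([0.484, 0.447, 0.505]), np.float64(0.009))
part base [0.48027518 0.48860172 0.        ] [0.4772023  0.48545916 0.        ]
[ -18.  -225.3  341.2] now ang 68.52560158241239
```

>>> carry_out(
  commands=[
    [[1, 0, 0, 0, -7.1], [1, 0, 0, 0, -7.1], [1, 0, 0, 0, -7.1], [1, 0, 0, 0, -7.1], [1, 0, -36, 19, 0], [1, 0, -36, 19, 0], [1, 0, -36, 19, 0], [1, 0, -36, 19, 0]],
  ],
)

```text
time: 0.77
position: [0.3193, 0.4497, 0.217]
tool_rot: [-0.054, 0.707, 0.052, 0.703]
ft_force: [1.3, 0.2, 0.2]
grip_width: 0.0868
```

```bash
python3 -c "
from h import *
go(.4635,.2465,.2,97.5)"
```

```text
now [0.3193 0.4497 0.217 ] tilt [-0.0059 -0.003  -1.    ] shift mm [  16.8 -222.4  112.4] twist 1.07 F [1.29 0.21 0.21] w 0.0868 t 0.7667
```

>>> carry_out(
  commands=[
    [[1, 2, -34, 17, 0.5], [1, 2, -34, 17, 0.5], [1, 2, -34, 17, 0], [1, 2, -34, 17, 0], [1, 3, -34, 17, 0], [1, 3, -34, 17, 0], [1, 2, -15, 8, 0], [1, 0, 0, 0, 0]],
  ],
)

```text
time: 1.43
position: [0.4658, 0.2309, 0.1984]
tool_rot: [-0.047, 0.708, 0.043, 0.703]
ft_force: [0.5, -0.1, -0.5]
grip_width: 0.0872
```

```bash
python3 -c "
from h import *
go(.4635,.2465,.092,97.5)"
```

```text
now [0.4658 0.2309 0.1984] tilt [-0.0065 -0.0061 -1.    ] shift mm [106.3  16.3   0.5] twist -0.28 F [ 0.46 -0.09 -0.53] w 0.0872 t 1.4333
```

>>> carry_out(
  commands=[
    [[1, 0, 16, 0, 0], [1, 0, 0, 0, 0], [1, 20, 0, 0, 0], [1, 20, 0, 0, 0], [1, 0, 0, 0, 0]],
  ],
)

```text
time: 1.85
position: [0.4628, 0.2469, 0.1576]
tool_rot: [-0.046, 0.708, 0.042, 0.703]
ft_force: [-0.4, 0.1, -0.4]
grip_width: 0.0868
```

```bash
python3 -c "
from h import *
go(.4635,.2465,.092,97.5)
shot('scene','s1');shot('top','t1')
a=cv2.imread('pics/s1.png')[120:220,150:270];b=cv2.imread('pics/t1.png')[150:250,130:250]
cv2.imwrite('pics/m2.png',cv2.resize(np.hstack([a,b]),(792,330),interpolation=cv2.INTER_CUBIC))"
```

```text
now [0.4628 0.2469 0.1576] tilt [-0.0064 -0.0057 -1.    ] shift mm [65.6 -0.2  1.1] twist -0.35 F [-0.41  0.1  -0.35] w 0.0868 t 1.85
```

View pics/m2.png

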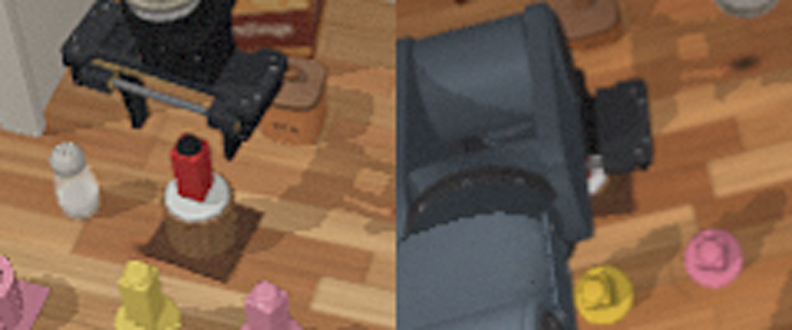

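Crop: the fingers straddle the red handle symmetrically, with the button at (188,145) between fingertips (135,120) and (232,150). I'll descend and grip.

>>> carry_out(
  commands=[
    [[1, 20, 0, 1, 0], [1, 20, 0, 0, 0], [1, 15, 0, 0, 0], [1, 9, 0, 0, 0], [1, 0, 0, 0, 0]],
  ],
)

```text
time: 2.37
position: [0.4695, 0.2507, 0.1005]
tool_rot: [-0.046, 0.702, 0.045, 0.709]
ft_force: [0.2, 0.7, -0.0]
grip_width: 0.087
```

>>> carry_out(
  commands=[
    [[0, 0, 0, 0, 0], [0, 0, 0, 0, 0], [0, 0, 0, 0, 0], [0, 0, 0, 0, 0], [0, 0, 0, 0, 0], [0, 0, 0, 0, 0], [0, 0, 0, 0, 0], [0, 0, 0, 0, 0]],
  ],
  force=12,
)

```text
time: 3.03
position: [0.4726, 0.2521, 0.1059]
tool_rot: [-0.046, 0.699, 0.046, 0.713]
ft_force: [-0.1, 0.4, 0.2]
grip_width: 0.0418
```

```bash
python3 -c "
from h import *
go(.4635,.2465,.092,97.5)"
```

```text
now [0.4726 0.2521 0.1059] tilt [ 0.0197  0.0017 -0.9998] shift mm [ 13.8  -4.4 -10. ] twist -0.02 F [-0.1   0.36  0.15] w 0.0418 t 3.0333
```

```bash
python3 -c "
from h import *
o=robot.get_obs();print(o['q'].round(3),o['joint_velocities'].round(3),o['joint_torque'].round(2),o['moment'].round(2))
shot('scene','s2')"
```

```text
[ 0.284  0.575  1.775 -0.006  0.773 -1.414] [ 0.001 -0.004 -0.     0.001  0.    -0.001] [ 1.000e-02 -3.948e+01 -1.105e+01 -3.000e-02  1.000e-02 -0.000e+00] [ 0.01  0.04 -0.05]
```

View pics/s2.png

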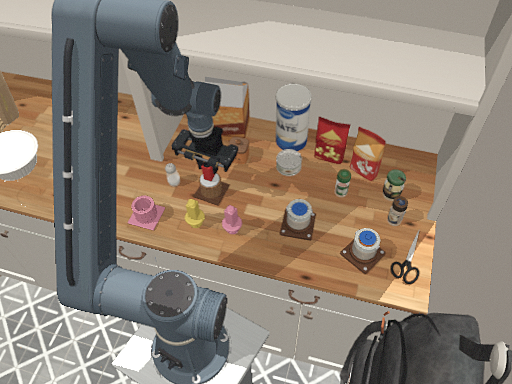

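The picture shows the gripper over the handle with no obvious arm contact, but the pose has drifted up. I'll check whether the drift continues.

>>> carry_out(
  commands=[
    [[0.5, 0, 0, 0, 0], [0.5, 0, 0, 0, 0], [0.5, 0, 0, 0, 0]],
  ],
)

```text
time: 3.33
position: [0.4725, 0.2521, 0.1058]
tool_rot: [-0.046, 0.699, 0.046, 0.712]
ft_force: [-0.2, -0.4, 0.3]
grip_width: 0.0427
```

```bash
python3 -c "
from h import *
go(.4635,.2465,.092,97.5)
o=robot.get_obs();print(o['q'].round(3),o['joint_torque'].round(2))
robot.camera('top')
go(.4635,.2465,.092,97.5)
"
```

```text
now [0.4725 0.2521 0.1058] tilt [ 0.0194  0.0016 -0.9998] shift mm [13.7 -4.4 -9.9] twist -0.02 F [-0.22 -0.44  0.3 ] w 0.0427 t 3.3333
[ 0.284  0.575  1.775 -0.006  0.773 -1.414] [ 0.000e+00 -3.948e+01 -1.104e+01 -3.000e-02  1.000e-02 -0.000e+00]
now [0.4725 0.2521 0.1058] tilt [ 0.0194  0.0016 -0.9998] shift mm [13.6 -4.3 -9.9] twist -0.02 F [ 0.29 -0.33 -0.33] w 0.043 t 3.3833
```

>>> carry_out(
  commands=[
    [[1, 0, 0, 0, 0], [1, 0, 0, 0, 0], [1, 0, 0, -5, 0], [1, 0, -4, -5, 0], [1, 0, 0, 0, 0], [1, 0, 0, 0, 0]],
  ],
)

```text
time: 3.88
position: [0.4616, 0.2461, 0.1053]
tool_rot: [-0.046, 0.699, 0.046, 0.712]
ft_force: [-0.6, 0.4, -0.4]
grip_width: 0.0754
```

```bash
python3 -c "
from h import *
go(.4635,.2465,.092,97.5)
o=robot.get_obs();print(o['q'].round(3),o['joint_torque'].round(2))
"
```

```text
now [0.4616 0.2461 0.1053] tilt [ 0.0182  0.0012 -0.9998] shift mm [13.3  0.1  1.7] twist -0.01 F [-0.57  0.38 -0.35] w 0.0754 t 3.8833
[ 0.278  0.564  1.805 -0.006  0.754 -1.419] [ 7.000e-02 -3.850e+01 -1.038e+01 -3.000e-02  6.000e-02 -0.000e+00]
```

>>> carry_out(
  commands=[
    [[1, 4, 0, 0, 0], [1, 0, 0, 0, 0], [1, 0, 0, 0, 0]],
  ],
)

```text
time: 4.13
position: [0.4615, 0.246, 0.101]
tool_rot: [-0.046, 0.699, 0.046, 0.712]
ft_force: [-0.4, 0.8, 0.2]
grip_width: 0.0858
```

```bash
python3 -c "
from h import *
go(.4635,.2465,.092,97.5)
o=robot.get_obs();print(o['q'].round(3),o['joint_torque'].round(2))
"
```

```text
now [0.4615 0.246  0.101 ] tilt [ 0.0183  0.0013 -0.9998] shift mm [9.1 0.3 1.9] twist -0.03 F [-0.38  0.81  0.22] w 0.0858 t 4.1333
[ 0.278  0.572  1.809 -0.006  0.743 -1.419] [ 2.000e-02 -3.865e+01 -1.028e+01 -3.000e-02  4.000e-02 -0.000e+00]
```

>>> carry_out(
  commands=[
    [[1, 4, 0, 1, 0], [1, 5, 0, 1, 0], [1, 0, 0, 0, 0]],
  ],
)

```text
time: 4.38
position: [0.4643, 0.2464, 0.0913]
tool_rot: [-0.046, 0.699, 0.046, 0.712]
ft_force: [0.1, -0.5, -0.6]
grip_width: 0.0867
```

>>> carry_out(
  commands=[
    [[0, 0, 0, 0, 0], [0, 0, 0, 0, 0], [0, 0, 0, 0, 0], [0, 0, 0, 0, 0], [0, 0, 0, 0, 0], [0, 0, 0, 0, 0], [0, 0, 0, 0, 0], [0, 0, 0, 0, 0]],
  ],
  force=12,
)

```text
time: 5.05
position: [0.4645, 0.2465, 0.0908]
tool_rot: [-0.046, 0.699, 0.046, 0.712]
ft_force: [0.1, -0.5, 0.7]
grip_width: 0.0417
```

>>> carry_out(
  commands=[
    [[0, 0, 0, 0, 0], [0, 0, 0, 0, 0], [0, 0, 0, 0, 0], [0, 0, 0, 0, 0]],
  ],
)

```text
time: 5.38
position: [0.4646, 0.2466, 0.091]
tool_rot: [-0.046, 0.699, 0.046, 0.712]
ft_force: [0.4, -0.6, -0.3]
grip_width: 0.0306
```

```bash
python3 -c "
from h import *
go(.4635,.2465,.092,97.5)
"
```

```text
now [0.4646 0.2466 0.091 ] tilt [ 0.0192  0.0017 -0.9998] shift mm [-1.   0.  -1.1] twist -0.03 F [ 0.41 -0.62 -0.26] w 0.0306 t 5.3833
```

>>> carry_out(
  commands=[
    [[0, 0, 0, 0, 0], [0, 0, 0, 0, 0], [0, 0, 0, 0, 0], [0, -5, 0, 0, 0], [0, -10, 0, 0.3, 0], [0, -15, 0, 0.3, 0], [0, -15, 0, 0.3, 0], [0, 0, 0, 0, 0]],
  ],
  force=45,
)

```text
time: 6.05
position: [0.463, 0.2462, 0.1375]
tool_rot: [-0.046, 0.701, 0.046, 0.711]
ft_force: [0.8, -0.3, -2.8]
grip_width: 0.0295
```

```bash
python3 -c "
from h import *
go(.4635,.2465,.205,97.5)
"
```

```text
now [0.463  0.2462 0.1375] tilt [ 1.430e-02  3.000e-04 -9.999e-01] shift mm [-67.4   0.1   1.5] twist -0.04 F [ 0.77 -0.25 -2.84] w 0.0295 t 6.05
```

>>> carry_out(
  commands=[
    [[0, -15, 0, 0.3, 0], [0, -20, 0, 0.3, 0], [0, -20, 0, 0.3, 0], [0, -12, 0, 0.3, 0], [0, 0, 0, 0, 0], [0, 0, 0, 0, 0]],
  ],
)

```text
time: 6.55
position: [0.4606, 0.2455, 0.2066]
tool_rot: [-0.047, 0.702, 0.046, 0.709]
ft_force: [-0.3, -0.0, -2.2]
grip_width: 0.03
```

```bash
python3 -c "
from h import *
shot('scene','s3')
go(.4989,-.2795,.205,97.5)
a=cv2.imread('pics/s3.png')[100:200,150:270]
cv2.imwrite('pics/m3.png',cv2.resize(a,(720,600),interpolation=cv2.INTER_CUBIC))
o=robot.get_obs()
for d in (.031,.051,.0):print(proj('scene',o['position']-[0,0,.027+d]))
"
```

```text
now [0.4605 0.2455 0.2064] tilt [ 0.0103 -0.0011 -0.9999] shift mm [   2.4 -525.5  -30.3] twist -0.02 F [ 0.64 -0.2  -2.53] w 0.0297 t 6.6
[206.56319579 164.06351925]
[207.22023408 168.22684577]
[205.51791517 157.4315946 ]
```

View pics/m3.png

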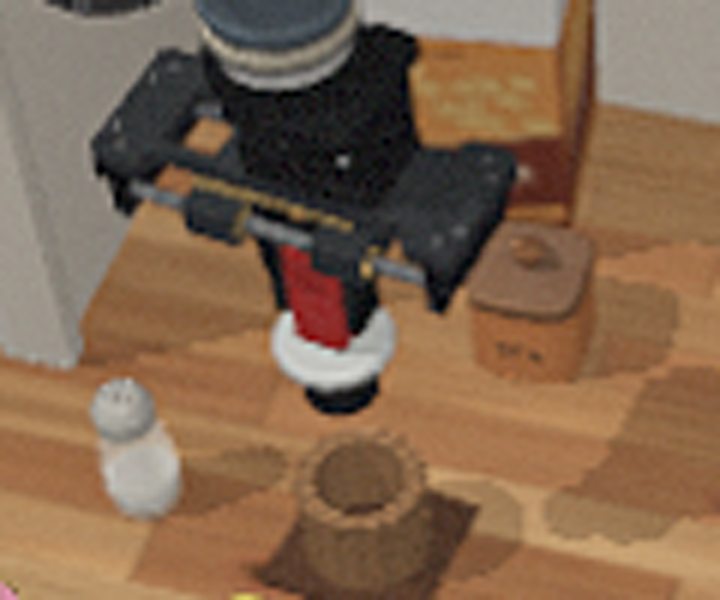

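The tool hangs upright in the grip, with the flange at (333,350) and the foot bottom at (342,412) in the crop. The empty stand mouth is at (362,478). From these the foot looks about 31–35 mm long. I'll carry it over to the jar.

>>> carry_out(
  commands=[
    [[0, 0, -15, -1, 0], [0, 0, -30, -2, 0], [0, 0, -35, -2, 0], [0, 0, -35, -2, 0], [0, 0, -35, -2, 0], [0, 0, -35, -2, 0], [0, 0, -35, -2, 0], [0, 0, -35, -2, 0]],
  ],
)

```text
time: 7.27
position: [0.4736, -0.0118, 0.1966]
tool_rot: [-0.05, 0.707, 0.052, 0.703]
ft_force: [0.5, -0.4, -3.5]
grip_width: 0.03
```

```bash
python3 -c "
from h import *
go(.4989,-.2795,.205,97.5)
"
```

```text
now [ 0.4736 -0.0118  0.1966] tilt [-0.006   0.0031 -1.    ] shift mm [  -9.3 -268.6  -13.5] twist 0.77 F [ 0.47 -0.36 -3.52] w 0.03 t 7.2667
```

>>> carry_out(
  commands=[
    [[0, -5, -30, -1, 0.5], [0, -4, -35, -2, 0], [0, -3, -35, -2, 0], [0, -2, -35, -2, 0], [0, 0, -35, -2, 0], [0, 0, -35, -2, 0], [0, 0, -20, -1, 0], [0, 0, 0, 0, 0]],
  ],
)

```text
time: 7.93
position: [0.486, -0.2535, 0.198]
tool_rot: [-0.041, 0.713, 0.048, 0.698]
ft_force: [0.8, 0.1, -2.1]
grip_width: 0.0296
```

```bash
python3 -c "
from h import *
go(.4989,-.2795,.205,97.5)
"
```

```text
now [ 0.486  -0.2535  0.198 ] tilt [-0.021   0.0084 -0.9997] shift mm [ -7.5 -27.3   9.3] twist -0.23 F [ 0.76  0.14 -2.11] w 0.0296 t 7.9333
```

>>> carry_out(
  commands=[
    [[0, -7, -4, 2, 0], [0, -7, -4, 2, 0], [0, -7, -4, 0, 0], [0, -7, -4, 0, 0], [0, -7, -4, 0, 0], [0, -7, -4, 0, 0], [0, -7, 0, 0, 0], [0, -7, 0, 0, 0]],
  ],
)

```text
time: 8.6
position: [0.4926, -0.2733, 0.2542]
tool_rot: [-0.039, 0.716, 0.053, 0.695]
ft_force: [-0.6, 0.4, -3.5]
grip_width: 0.0299
```

```bash
python3 -c "
from h import *
go(.4989,-.2795,.205,97.5)
"
```

```text
now [ 0.4926 -0.2733  0.2542] tilt [-0.0304  0.0178 -0.9994] shift mm [48.8 -8.   6.8] twist -0.06 F [-0.59  0.39 -3.54] w 0.0299 t 8.6
```

>>> carry_out(
  commands=[
    [[0, 20, 0, 0, 0], [0, 20, 0, 0, 0], [0, 10, 0, 0, 0], [0, 0, 0, 0, 0], [0, 0, 0, 0, 0], [0, 0, 0, 0, 0]],
  ],
)

```text
time: 9.1
position: [0.4944, -0.2733, 0.2103]
tool_rot: [-0.042, 0.713, 0.051, 0.698]
ft_force: [1.1, -0.3, -1.8]
grip_width: 0.0297
```

```bash
python3 -c "
from h import *
go(.4989,-.2795,.205,97.5)
"
```

```text
now [ 0.4944 -0.2733  0.2103] tilt [-0.0212  0.0106 -0.9997] shift mm [ 5.2 -6.8  3.7] twist 0.07 F [ 1.05 -0.33 -1.76] w 0.0297 t 9.1
```

Residual tool tilt is about 2.4°: the arm's orientation drifts on long moves, and I only control twist. A half turn about the tool axis cancels the tilt held in the grasp, so I'll twist +180°.

>>> carry_out(
  commands=[
    [[0, 0, 0, 0, 7.1], [0, 0, 0, 0, 7.1], [0, 0, 0, 0, 7.1], [0, 0, 0, 0, 7.1], [0, 0, 0, 0, 7.1], [0, 0, 0, 0, 7.1], [0, 0, 0, 0, 7.1], [0, 0, 0, 0, 7.1]],
  ],
)

```text
time: 9.77
position: [0.4978, -0.2757, 0.2182]
tool_rot: [0.298, 0.645, -0.3, 0.636]
ft_force: [0.4, 0.6, -2.0]
grip_width: 0.0296
```

```bash
python3 -c "
from h import *
go(.4989,-.2795,.205,97.5);print(robot.get_obs()['q'].round(3))
"
```

```text
now [ 0.4978 -0.2757  0.2182] tilt [-0.0125  0.0033 -0.9999] shift mm [13.1 -1.5  3.7] twist -57.5 F [ 0.38  0.6  -1.96] w 0.0296 t 9.7667
[-0.699  0.463  1.571 -0.006  1.12  -1.394]
```

>>> carry_out(
  commands=[
    [[0, 0, 0, 0, 7.1], [0, 0, 0, 0, 7.1], [0, 0, 0, 0, 7.1], [0, 0, 0, 0, 7.1], [0, 0, 0, 0, 7.1], [0, 0, 0, 0, 7.1], [0, 0, 0, 0, 7.1], [0, 0, 0, 0, 7.1]],
  ],
)

```text
time: 10.43
position: [0.5012, -0.2781, 0.2268]
tool_rot: [-0.568, -0.419, 0.571, -0.42]
ft_force: [0.5, 0.6, -2.5]
grip_width: 0.03
```

>>> carry_out(
  commands=[
    [[0, 0, 0, 0, 7.1], [0, 0, 0, 0, 7.1], [0, 0, 0, 0, 7.1], [0, 0, 0, 0, 7.1], [0, 0, 0, 0, 7.1], [0, 0, 0, 0, 7.1], [0, 0, 0, 0, 7.1], [0, 0, 0, 0, 7.1]],
  ],
)

```text
time: 11.1
position: [0.5042, -0.2802, 0.2353]
tool_rot: [0.702, 0.09, -0.699, 0.099]
ft_force: [-0.1, 1.3, -2.5]
grip_width: 0.0296
```

```bash
python3 -c "
from h import *
go(.4989,-.2795,.205,97.5);print(robot.get_obs()['q'].round(3))
"
```

```text
now [ 0.5042 -0.2802  0.2353] tilt [ 0.0056 -0.0119 -0.9999] shift mm [30.3 -2.5  5. ] twist 7.91 F [-0.14  1.29 -2.53] w 0.0296 t 11.1
[-0.698  0.443  1.55  -0.006  1.137  0.606]
```

>>> carry_out(
  commands=[
    [[0, 10, -1, 1, 0], [0, 10, -1, 1, 0], [0, 10, 0, 1, 0], [0, 5, 0, 0, 0], [0, 0, 0, 0, 0]],
  ],
)

```text
time: 11.52
position: [0.5014, -0.28, 0.1993]
tool_rot: [0.703, 0.092, -0.698, 0.103]
ft_force: [0.7, -0.1, -2.5]
grip_width: 0.0293
```

```bash
python3 -c "
from h import *
go(.4989,-.2795,.205,97.5);print(robot.get_obs()['q'].round(3))
"
```

```text
now [ 0.5014 -0.28    0.1993] tilt [ 0.0084 -0.0143 -0.9999] shift mm [-5.8 -1.1  2.3] twist 8.3 F [ 0.69 -0.13 -2.47] w 0.0293 t 11.5167
[-0.701  0.482  1.598 -0.006  1.046  0.597]
```

>>> carry_out(
  commands=[
    [[0, 0, 0, 0, -7.1], [0, 0, 0, 0, -7.1], [0, 0, 0, 0, -7.1], [0, 0, 0, 0, -7.1], [0, 0, 0, 0, -7.1], [0, 0, 0, 0, -7.1], [0, 0, 0, 0, -7.1], [0, 0, 0, 0, -7.1]],
  ],
)

```text
time: 12.18
position: [0.5002, -0.2791, 0.1952]
tool_rot: [-0.566, -0.419, 0.568, -0.426]
ft_force: [-0.3, -0.9, -2.2]
grip_width: 0.0297
```

```bash
cat >> h.py <<'E'
def tilt():
    o=robot.get_obs();M=R.from_quat(o['tool_rot']).as_matrix()
    g=np.array([1,.0008,-.0192]); d=M@g
    print('pos',o['position'].round(4),'gripx',M[:2,0].round(4),'tooldown',d[:2].round(4),'deg',np.degrees(np.hypot(*d[:2])).round(2),
     'rim(33mm)',(o['position']+d*.06).round(4),'best z ang',np.degrees(np.arctan2(M[1,0],M[0,0])).round(1),'z ang',np.degrees(np.arctan2(M[1,2],M[0,2])).round(1),'F',o['ft_force'].round(2),'mom',o['moment'].round(2),'w',o['grip_width'].round(4),'t',o['time'])
    return M,o,d
E
python3 -c "
from h import *
tilt()"
```

```text
Traceback (most recent call last):
  File "h.py", line 24, in tilt
    'rim(33mm)',(o['position']+d*.06).round(4),'best z ang',np.degrees(np.arctan2(M[1,0],M[0,0])).round(1),'z ang',np.degrees(np.arctan2(M[1,2],M[0,2])).round(1),'F',o['ft_force'].round(2),'mom',o['moment'].round(2),'w',o['grip_width'].round(4),'t',o['time'])
                                                                                                                                                                                                                            ^^^^^^^^^^^^^^^^^^^^^
AttributeError: 'float' object has no attribute 'round'
```

```bash
sed -i "s/o\['grip_width'\].round(4)/round(o['grip_width'],4)/" h.py
python3 -c "
from h import *
tilt()"
```

```text
pos [ 0.5002 -0.2791  0.1952] gripx [ 0.0029 -0.0095] tooldown [0.0092 0.0086] deg 0.72 rim(33mm) [ 0.5007 -0.2786  0.1352] best z ang -72.9 z ang -106.6 F [-0.31 -0.94 -2.16] mom [-0.07  0.07  0.04] w 0.0297 t 12.1833
```

>>> carry_out(
  commands=[
    [[0, 5, -1, 1.2, 0], [0, 5, 0, 0, 0], [0, 4, 0, 0, 0], [0, 0, 0, 0, 0]],
  ],
)

```text
time: 12.52
position: [0.4987, -0.2803, 0.1791]
tool_rot: [-0.566, -0.419, 0.569, -0.425]
ft_force: [-0.5, 0.8, -2.4]
grip_width: 0.0298
```

```bash
python3 -c "
from h import *
tilt()
shot('scene','s4');shot('top','t4')
a=cv2.imread('pics/s4.png')[185:275,320:420];b=cv2.imread('pics/t4.png')[145:235,290:390]
cv2.imwrite('pics/m4.png',cv2.resize(np.hstack([a,b]),(800,360),interpolation=cv2.INTER_CUBIC))"
```

```text
pos [ 0.4987 -0.2803  0.1791] gripx [ 0.0022 -0.009 ] tooldown [0.0085 0.0091] deg 0.72 rim(33mm) [ 0.4992 -0.2798  0.1191] best z ang -76.1 z ang -106.7 F [-0.46  0.79 -2.45] mom [-0.09  0.07  0.01] w 0.0298 t 12.5167
```

View pics/m4.png

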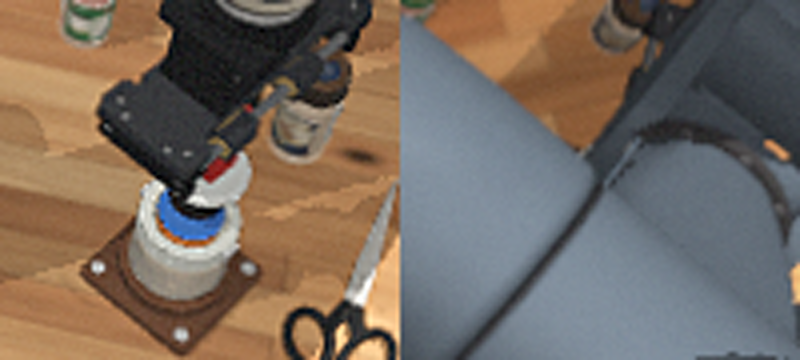

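The foot sits centred just above the blue closure, with the orange seal visible at (190,235) in the crop. I'll feel down in small steps.

>>> carry_out(
  commands=[
    [[0, 1.5, 0, 0, 0], [0, 1.5, 0, 0, 0], [0, 1.5, 0, 0, 0], [0, 1.5, 0, 0, 0]],
  ],
)

```text
time: 12.95
position: [0.4997, -0.281, 0.174]
tool_rot: [-0.567, -0.418, 0.569, -0.426]
ft_force: [0.2, -0.1, -2.9]
grip_width: 0.0299
```

>>> carry_out(
  commands=[
    [[0, 1.5, 0, 0, 0], [0, 1.5, 0, 0, 0], [0, 1.5, 0, 0, 0], [0, 1.5, 0, 0, 0]],
  ],
)

```text
time: 13.28
position: [0.4998, -0.2812, 0.1675]
tool_rot: [-0.567, -0.417, 0.569, -0.426]
ft_force: [0.6, -0.1, -3.1]
grip_width: 0.0298
```

>>> carry_out(
  commands=[
    [[0, 1.5, 0, 0, 0], [0, 1.5, 0, 0, 0], [0, 1.5, 0, 0, 0]],
  ],
)

```text
time: 13.53
position: [0.4999, -0.2812, 0.1625]
tool_rot: [-0.567, -0.417, 0.569, -0.426]
ft_force: [-0.9, 0.6, -2.9]
grip_width: 0.0297
```

```bash
python3 -c "
from h import *
tilt()"
```

```text
pos [ 0.4999 -0.2812  0.1625] gripx [ 0.005  -0.0112] tooldown [0.0113 0.0069] deg 0.76 rim(33mm) [ 0.5006 -0.2808  0.1025] best z ang -66.0 z ang -106.8 F [-0.91  0.61 -2.91] mom [-0.08  0.08 -0.  ] w 0.0297 t 13.5333
```

>>> carry_out(
  commands=[
    [[0, 0, -1.6, -0.9, 0], [0, 0, 0, 0, 0], [0, 1, 0, 0, 0], [0, 1, 0, 0, 0]],
  ],
)

```text
time: 13.87
position: [0.4984, -0.2797, 0.1601]
tool_rot: [-0.567, -0.418, 0.569, -0.426]
ft_force: [0.8, -0.5, -2.5]
grip_width: 0.0299
```

>>> carry_out(
  commands=[
    [[0, 1, 0, 0, 0], [0, 1, 0, 0, 0]],
  ],
)

```text
time: 14.03
position: [0.4985, -0.2798, 0.1595]
tool_rot: [-0.567, -0.417, 0.569, -0.426]
ft_force: [-2.3, 2.2, 8.2]
grip_width: 0.0296
```

>>> carry_out(
  commands=[
    [[0, 1, 0, 0, 0], [0, 1, 0, 0, 0]],
  ],
)

```text
time: 14.2
position: [0.4985, -0.2797, 0.1595]
tool_rot: [-0.567, -0.417, 0.569, -0.426]
ft_force: [-1.7, 2.3, 4.5]
grip_width: 0.0302
```

```bash
python3 -c "
from h import *
tilt()"
```

```text
pos [ 0.4985 -0.2797  0.1595] gripx [ 0.0051 -0.0118] tooldown [0.0115 0.0064] deg 0.75 rim(33mm) [ 0.4992 -0.2793  0.0995] best z ang -66.3 z ang -106.8 F [-1.73  2.35  4.47] mom [ 0.24  0.45 -0.02] w 0.0302 t 14.2
```

Contact at TCP z 0.1595 puts the rim about 34.5 mm below the origin, within the 31–51 mm range. I'll press slightly harder, one row at a time.

>>> carry_out(
  commands=[
    [[0, 1.4, 0, 0, 0]],
  ],
)

```text
time: 14.28
position: [0.4985, -0.2797, 0.1594]
tool_rot: [-0.567, -0.417, 0.569, -0.426]
ft_force: [-3.0, 2.2, 8.7]
grip_width: 0.0297
```

>>> carry_out(
  commands=[
    [[0, 1.4, 0, 0, 0], [0, 1.4, 0, 0, 0]],
  ],
)

```text
time: 14.45
position: [0.4985, -0.2797, 0.1593]
tool_rot: [-0.566, -0.417, 0.569, -0.427]
ft_force: [-3.1, 2.2, 9.2]
grip_width: 0.0299
```

```bash
python3 -c "
from h import *
tilt()"
```

```text
pos [ 0.4985 -0.2797  0.1593] gripx [ 0.0058 -0.0128] tooldown [0.0121 0.0054] deg 0.76 rim(33mm) [ 0.4992 -0.2794  0.0993] best z ang -65.5 z ang -106.8 F [-3.14  2.25  9.19] mom [ 0.35  0.64 -0.02] w 0.0299 t 14.45
```

>>> carry_out(
  commands=[
    [[0, 1.6, 0, 0, 0]],
  ],
)

```text
time: 14.53
position: [0.4985, -0.2797, 0.1592]
tool_rot: [-0.566, -0.417, 0.569, -0.427]
ft_force: [-3.1, 2.0, 8.2]
grip_width: 0.0302
```

>>> carry_out(
  commands=[
    [[0, 1.6, 0, 0, 0]],
  ],
)

```text
time: 14.62
position: [0.4985, -0.2797, 0.159]
tool_rot: [-0.566, -0.417, 0.568, -0.427]
ft_force: [-2.0, 2.7, 8.3]
grip_width: 0.0298
```

>>> carry_out(
  commands=[
    [[0, 1.6, 0, 0, 0]],
  ],
)

```text
time: 14.7
position: [0.4984, -0.2796, 0.1587]
tool_rot: [-0.566, -0.417, 0.568, -0.427]
ft_force: [-2.9, 2.9, 7.4]
grip_width: 0.03
```

>>> carry_out(
  commands=[
    [[0, 1.6, 0, 0, 0], [0, 1.5, 0, 0, 0]],
  ],
)

```text
time: 14.87
position: [0.4984, -0.2795, 0.1581]
tool_rot: [-0.566, -0.416, 0.568, -0.428]
ft_force: [-1.5, 2.0, 6.3]
grip_width: 0.0297
```

>>> carry_out(
  commands=[
    [[0, 1.4, 0, 0, 0]],
  ],
)

```text
time: 14.95
position: [0.4984, -0.2795, 0.1578]
tool_rot: [-0.566, -0.416, 0.568, -0.428]
ft_force: [-2.2, 1.5, 5.8]
grip_width: 0.0299
```

>>> carry_out(
  commands=[
    [[0, 1.4, 0, 0, 0]],
  ],
)

```text
time: 15.03
position: [0.4983, -0.2795, 0.1572]
tool_rot: [-0.566, -0.416, 0.568, -0.428]
ft_force: [-1.4, 1.6, 4.2]
grip_width: 0.0296
```

>>> carry_out(
  commands=[
    [[0, 1.3, 0, 0, 0]],
  ],
)

```text
time: 15.12
position: [0.4983, -0.2795, 0.1565]
tool_rot: [-0.566, -0.416, 0.568, -0.428]
ft_force: [-0.8, 1.1, 1.3]
grip_width: 0.0297
```

```bash
python3 -c "
from h import *
tilt()"
```

```text
pos [ 0.4983 -0.2795  0.1565] gripx [ 0.0078 -0.0156] tooldown [0.0141 0.0026] deg 0.82 rim(33mm) [ 0.4991 -0.2793  0.0965] best z ang -63.3 z ang -106.7 F [-0.79  1.07  1.34] mom [ 0.15  0.35 -0.04] w 0.0297 t 15.1167
```

Nearly at the click. I'll keep the steps small.

>>> carry_out(
  commands=[
    [[0, 1.1, 0, 0, 0]],
  ],
)

```text
time: 15.2
position: [0.4983, -0.2794, 0.1553]
tool_rot: [-0.566, -0.416, 0.568, -0.428]
ft_force: [-0.3, 0.6, -1.6]
grip_width: 0.0298
```

>>> carry_out(
  commands=[
    [[0, 0.9, 0, 0, 0]],
  ],
)

```text
time: 15.28
position: [0.4984, -0.2796, 0.1539]
tool_rot: [-0.566, -0.416, 0.568, -0.428]
ft_force: [0.2, -0.1, -2.4]
grip_width: 0.0298
```

The force has dropped to the tool's weight alone at 5.6 mm travel, so it clicked. Lift straight off.

>>> carry_out(
  commands=[
    [[0, -4, 0, 0, 0], [0, -8, 0, 0, 0], [0, -10, 0, 0, 0], [0, -10, 0, 0, 0], [0, -10, 0, 0, 0], [0, -10, 0, 0, 0], [0, 0, 0, 0, 0]],
  ],
)

```text
time: 15.87
position: [0.4985, -0.2792, 0.2096]
tool_rot: [-0.566, -0.416, 0.568, -0.428]
ft_force: [1.1, -1.6, -1.6]
grip_width: 0.0297
```

```bash
python3 -c "
from h import *
M,o,d=tilt()
shot('scene','s5')
a=cv2.imread('pics/s5.png')[170:290,270:420]
cv2.imwrite('pics/m5.png',cv2.resize(a,(750,600),interpolation=cv2.INTER_CUBIC))
print((M.T@(np.array([.4635,.2465,.21])-o['position'])*1e3).round(1),o['q'].round(3))"
```

```text
pos [ 0.4985 -0.2792  0.2096] gripx [ 0.0086 -0.0159] tooldown [0.0149 0.0022] deg 0.86 rim(33mm) [ 0.4994 -0.2791  0.1496] best z ang -61.6 z ang -106.7 F [ 1.06 -1.62 -1.6 ] mom [-0.07 -0.01 -0.01] w 0.0297 t 15.8667
[  -9.1 -184.7 -493.3] [-0.702  0.465  1.595 -0.008  1.065 -0.407]
```

View pics/m5.png

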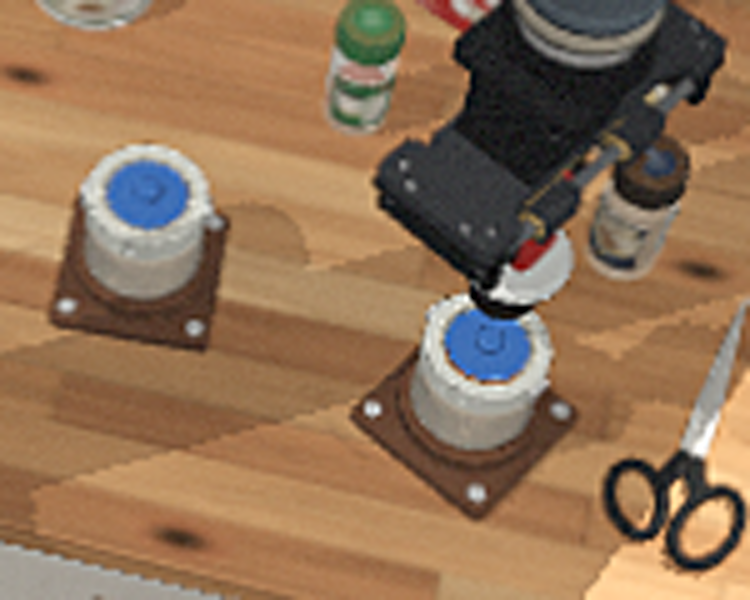

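The open jar's closure at (488,340) is now flush, with no orange seal showing, like the closed jar's at (148,193). Returning the tool now.

>>> carry_out(
  commands=[
    [[0, -1, -6, -15, 0], [0, -1, -11, -29, 0], [0, -1, -12, -33, 0], [0, -1, -12, -33, 0], [0, -1, -12, -33, 0], [0, -1, -12, -33, 0], [0, -1, -12, -33, 0], [0, -1, -12, -33, 0]],
  ],
)

```text
time: 16.58
position: [0.4807, -0.0149, 0.2112]
tool_rot: [-0.569, -0.411, 0.571, -0.425]
ft_force: [1.4, 0.1, -2.7]
grip_width: 0.0298
```

```bash
python3 -c "
from h import *
M,o,d=tilt()
print((M.T@(np.array([.4635,.2465,.21])-o['position'])*1e3).round(1),o['q'].round(3))"
```

```text
pos [ 0.4807 -0.0149  0.2112] gripx [ 0.009  -0.0179] tooldown [0.0156 0.0002] deg 0.89 rim(33mm) [ 0.4816 -0.0149  0.1512] best z ang -63.2 z ang -107.5 F [ 1.4   0.05 -2.68] mom [-0.02  0.04 -0.  ] w 0.0298 t 16.5833
[  -3.7  -95.  -244.1] [-0.254  0.348  1.805 -0.018  0.976  0.062]
```

>>> carry_out(
  commands=[
    [[0, -1, -12, -33, 0], [0, -1, -12, -33, 0], [0, -1, -12, -33, 0], [0, -1, -12, -33, 0], [0, -1, -12, -33, 0], [0, -1, -12, -30, 0], [0, -1, -8, -20, 0], [0, 0, 0, 0, 0]],
  ],
)

```text
time: 17.25
position: [0.4556, 0.2367, 0.2129]
tool_rot: [-0.566, -0.416, 0.571, -0.424]
ft_force: [0.5, 0.3, -1.4]
grip_width: 0.0296
```

```bash
python3 -c "
from h import *
M,o,d=tilt()
print((M.T@(np.array([.4635,.2465,.21])-o['position'])*1e3).round(1),o['q'].round(3))"
```

```text
pos [0.4556 0.2367 0.2129] gripx [ 0.0005 -0.0122] tooldown [0.007  0.0059] deg 0.52 rim(33mm) [0.456  0.2371 0.1529] best z ang -87.5 z ang -107.1 F [ 0.47  0.32 -1.37] mom [-0.03  0.08 -0.03] w 0.0296 t 17.25
[  2.8   4.7 -11.7] [ 0.269  0.393  1.717 -0.014  1.035  0.574]
```

```bash
python3 -c "
from h import *
for z in(.04,.08,.11):print(z,onz('top',188,151,z).round(3))
print('base front',onz('scene',238,162,0),'mouth',onz('scene',150+362/6,100+478/6,.064))
def tri(s,t):
    o1,d1=ray('scene',*s);o2,d2=ray('top',*t)
    A=np.stack([d1,-d2],1);k=np.linalg.lstsq(A,o2-o1,rcond=None)[0]
    return (o1+k[0]*d1).round(3),(o2+k[1]*d2).round(3)
print('knob',tri((150+530/6,100+250/6),(188,150)))
"
```

```text
0.04 [0.647 0.249 0.04 ]
0.08 [0.635 0.243 0.08 ]
0.11 [0.626 0.238 0.11 ]
base front [0.61850676 0.24030056 0.        ] mouth [0.46697019 0.24564425 0.064     ]
knob (array([0.635, 0.244, 0.086]), array([0.637, 0.242, 0.086]))
```

>>> carry_out(
  commands=[
    [[0, 0, 2.5, -6, 0], [0, 0, 2.5, -5.5, 0], [0, 5, 0, 0, 0], [0, 10, 0, 0, 0], [0, 10, 0, 0, 0], [0, 5, 0, 0, 0], [0, 0, 0, 0, 0]],
  ],
)

```text
time: 17.83
position: [0.4625, 0.2446, 0.18]
tool_rot: [-0.565, -0.416, 0.573, -0.423]
ft_force: [-1.1, 0.2, -1.4]
grip_width: 0.0297
```

```bash
python3 -c "
from h import *
M,o,d=tilt()
t=o['position']+d*.0615; e=np.array([.464,.2465,t[2]])-t
print((M.T@e*1e3).round(1))
a=shot('scene','s6')[120:200,160:260,::-1]
cv2.imwrite('pics/m6.png',cv2.resize(a,(750,600),interpolation=cv2.INTER_CUBIC))"
```

```text
pos [0.4625 0.2446 0.18  ] gripx [-0.0022 -0.0143] tooldown [0.0042 0.0038] deg 0.33 rim(33mm) [0.4628 0.2449 0.1199] best z ang -98.8 z ang -107.2 F [-1.13  0.2  -1.44] mom [-0.1   0.1  -0.03] w 0.0297 t 17.8333
[-0.   0.7 -1.9]
```

View pics/m6.png

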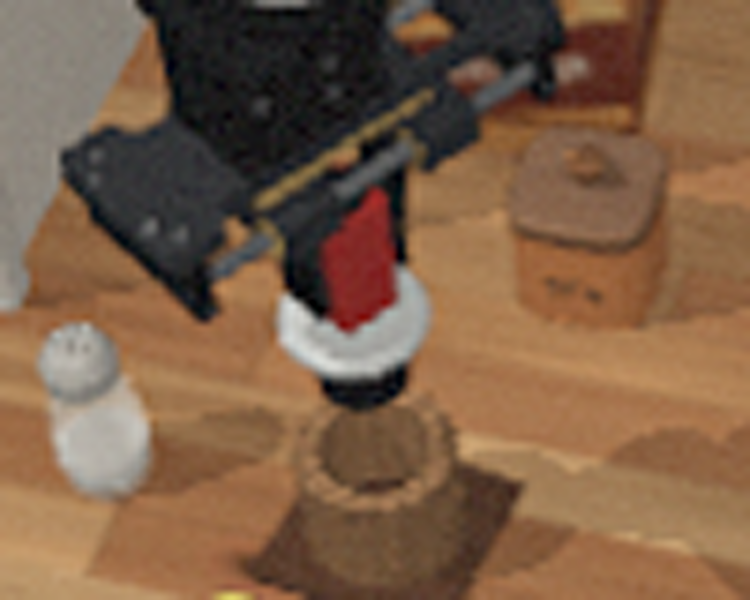

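The foot at (363,395) is above the stand mouth at (375,455). I'll make the small lateral correction and lower.

>>> carry_out(
  commands=[
    [[0, 0, 1, -2, 0], [0, 10, 0, 0, 0], [0, 10, 0, 0, 0], [0, 10, 0, 0, 0], [0, 10, 0, 0, 0], [0, 5, 0, 0, 0], [0, 0, 0, 0, 0], [0, 0, 0, 0, 0]],
  ],
)

```text
time: 18.55
position: [0.4678, 0.2446, 0.1337]
tool_rot: [-0.568, -0.414, 0.571, -0.423]
ft_force: [-0.2, -0.9, -3.4]
grip_width: 0.0299
```

```bash
python3 -c "
from h import *
M,o,d=tilt()
t=o['position']+d*.0615; e=np.array([.4642,.2463,t[2]])-t
print(t,(M.T@e*1e3).round(1))
a=shot('scene','s7')[120:200,160:260,::-1]
cv2.imwrite('pics/m7.png',cv2.resize(a,(750,600),interpolation=cv2.INTER_CUBIC))"
```

```text
pos [0.4678 0.2446 0.1337] gripx [ 0.0042 -0.0128] tooldown [0.0107 0.0053] deg 0.69 rim(33mm) [0.4685 0.2449 0.0737] best z ang -71.7 z ang -107.4 F [-0.19 -0.9  -3.38] mom [-0.06  0.12 -0.03] w 0.0299 t 18.55
[0.46850618 0.24490476 0.07221329] [-0.  -4.5 -0. ]
```

View pics/m7.png

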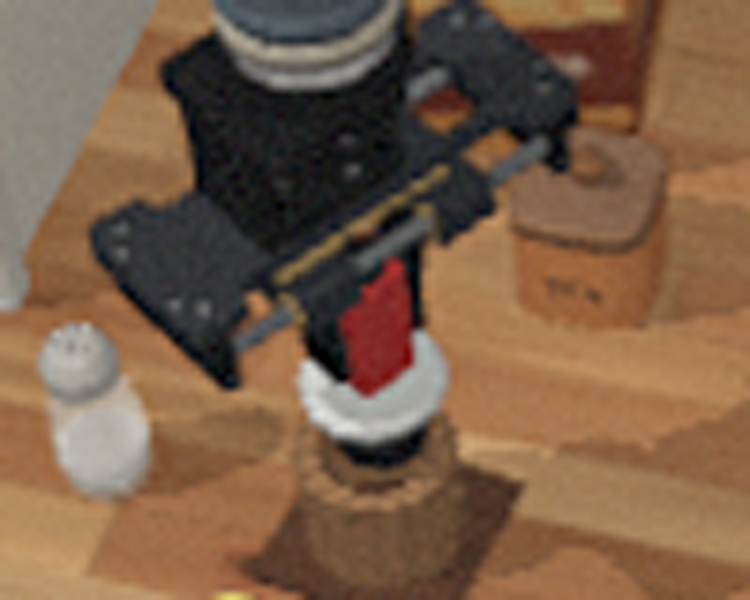

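>>> carry_out(
  commands=[
    [[0, 0, -4, 0, 0], [0, 0, 0, 0, 0], [0, 4, 0, 0, 0], [0, 4, -0.3, 0, 0], [0, 4, -0.3, 0, 0], [0, 0, 0, 0, 0]],
  ],
)

```text
time: 19.1
position: [0.4646, 0.2466, 0.123]
tool_rot: [0.57, 0.414, -0.569, 0.424]
ft_force: [-0.8, 0.8, -2.4]
grip_width: 0.0296
```

```bash
python3 -c "
from h import *
M,o,d=tilt()
t=o['position']+d*.0615; e=np.array([.4642,.2463,t[2]])-t
print(t,(M.T@e*1e3).round(1))"
```

```text
pos [0.4646 0.2466 0.123 ] gripx [ 0.0095 -0.0112] tooldown [0.0159 0.0069] deg 0.99 rim(33mm) [0.4655 0.2471 0.063 ] best z ang -49.9 z ang -107.4 F [-0.76  0.79 -2.41] mom [-0.07  0.05  0.  ] w 0.0296 t 19.1
[0.46555086 0.24706605 0.06151028] [-0.  -1.1  1.1]
```

Foot is centred to about 1.5 mm and entering the mouth without contact. Continuing down.

>>> carry_out(
  commands=[
    [[0, 4, -1, 1, 0], [0, 4, -0.3, 0, 0], [0, 4, -0.3, 0, 0], [0, 4, -0.3, 0, 0], [0, 0, 0, 0, 0]],
  ],
)

```text
time: 19.52
position: [0.4623, 0.2459, 0.1049]
tool_rot: [0.57, 0.414, -0.57, 0.424]
ft_force: [-0.2, 0.3, -1.4]
grip_width: 0.0298
```

>>> carry_out(
  commands=[
    [[0, 4, -0.3, 0, 0], [0, 3, -0.3, 0, 0], [0, 2, 0, 0, 0], [0, 0, 0, 0, 0]],
  ],
)

```text
time: 19.85
position: [0.4619, 0.246, 0.0946]
tool_rot: [0.57, 0.414, -0.57, 0.424]
ft_force: [-0.1, 0.9, -2.6]
grip_width: 0.0297
```

```bash
python3 -c "
from h import *
M,o,d=tilt()
t=o['position']+d*.0615; e=np.array([.4642,.2463,t[2]])-t
print(t,(M.T@e*1e3).round(1))"
```

```text
pos [0.4619 0.246  0.0946] gripx [ 0.0085 -0.0115] tooldown [0.015  0.0066] deg 0.94 rim(33mm) [0.4628 0.2464 0.0346] best z ang -53.6 z ang -107.4 F [-0.11  0.94 -2.61] mom [-0.08  0.07 -0.01] w 0.0297 t 19.85
[0.46277893 0.24638931 0.03305836] [ 0.   1.4 -0.3]
```

>>> carry_out(
  commands=[
    [[0, 2, 1, 0, 0], [0, 1.2, 0, 0, 0], [0, 0.8, 0, 0, 0], [0, 0.8, 0, 0, 0]],
  ],
)

```text
time: 20.18
position: [0.4633, 0.2458, 0.0913]
tool_rot: [0.57, 0.414, -0.57, 0.424]
ft_force: [-1.5, -0.2, 5.1]
grip_width: 0.0292
```

>>> carry_out(
  commands=[
    [[0, 0.5, 0, 0, 0], [0, 0.5, 0, 0, 0]],
  ],
)

```text
time: 20.35
position: [0.4632, 0.2458, 0.0914]
tool_rot: [0.57, 0.414, -0.57, 0.424]
ft_force: [-2.0, -0.7, 2.8]
grip_width: 0.0299
```

The flange is resting on the tube: contact at z 0.0914, as at pick-up. Release.

>>> carry_out(
  commands=[
    [[0.5, 0, 0, 0, 0], [0.9, 0, 0, 0, 0], [1, 0, 0, 0, 0], [1, 0, 0, 0, 0], [1, 0, 0, 0, 0], [1, 0, 0, 0, 0], [1, 0, 0, 0, 0], [1, 0, 0, 0, 0]],
  ],
)

```text
time: 21.02
position: [0.4655, 0.2463, 0.0917]
tool_rot: [0.572, 0.413, -0.568, 0.425]
ft_force: [0.3, -0.3, -0.5]
grip_width: 0.0752
```

```bash
python3 -c "
from h import *
tilt()"
```

```text
pos [0.4655 0.2463 0.0917] gripx [ 0.0143 -0.0099] tooldown [0.0208 0.0082] deg 1.28 rim(33mm) [0.4668 0.2468 0.0318] best z ang -34.8 z ang -107.4 F [ 0.33 -0.32 -0.5 ] mom [-0.1   0.07  0.03] w 0.0752 t 21.0167
```

>>> carry_out(
  commands=[
    [[1, -5, 0, 0, 0], [1, -12, 0, 0, 0], [1, -15, 0, 0, 0], [1, -20, 0, 0, 0], [1, -20, 0, 0, 0], [1, -20, 0, 0, 0], [1, -10, 0, 0, 0], [1, 0, 0, 0, 0]],
  ],
)

```text
time: 21.68
position: [0.4627, 0.247, 0.1988]
tool_rot: [0.57, 0.413, -0.569, 0.424]
ft_force: [-1.4, 0.0, 0.8]
grip_width: 0.0871
```

```bash
python3 -c "
from h import *
tilt()
a=shot('scene','s8')[120:280,160:420,::-1]
cv2.imwrite('pics/m8.png',cv2.resize(a,(780,480),interpolation=cv2.INTER_CUBIC))"
```

```text
pos [0.4627 0.247  0.1988] gripx [ 0.0102 -0.011 ] tooldown [0.0167 0.0071] deg 1.04 rim(33mm) [0.4637 0.2474 0.1388] best z ang -47.3 z ang -107.4 F [-1.45  0.02  0.77] mom [-0.07  0.02  0.05] w 0.0871 t 21.6833
```

View pics/m8.png

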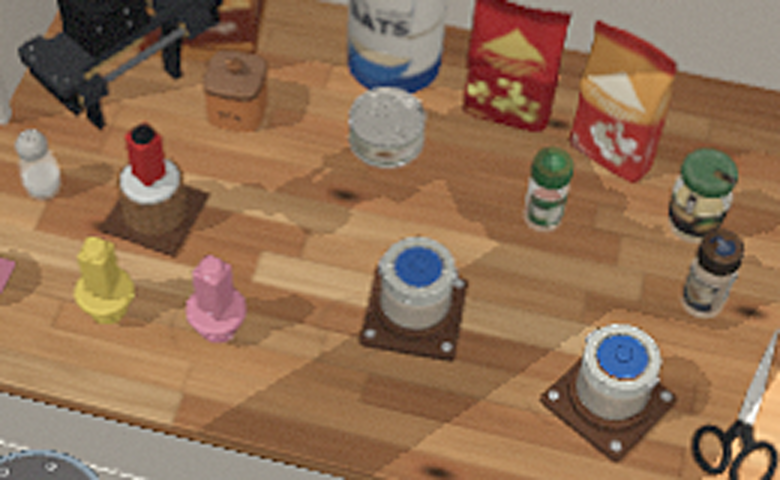

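The tool is upright in its stand at (148,180), the closure is flush at (622,353), and everything else looks undisturbed. Handing in.

```bash
python3 -c "
from rig import robot
print(robot.hand_in())"
```

```text
the job is handed in; nothing more can be done
None
```

The open jar's closure is pressed home and the press tool is back upright in its stand. I handed the job in at about 21.7 s of the 61 s allowed.

- **Pressing:** The highest contact force I read was about 12 N, at the end of a move row; I have no readings from within the rows. The resistance then fell away, and at about 5.6 mm of travel only the tool's weight was left, which is the click.
- **Tool tilt:** It pressed at about 0.8° off square and within about 1 mm of centre. Both figures are worked out from the measured pose and the camera estimate.
- **Final picture:** The closure is flush with no orange seal showing, the tool's flange rests on the tube, and the gripper is clear of everything. The other jar, the bystanders and the look-alikes appear unmoved.
- **What went off plan:** The arm's tilt and height drifted by up to about 2° and 25 mm on long moves. The first approach to the tool also ended about 1 cm off, before anything was gripped. I corrected both by re-centring and by turning the wrist before pressing.
- **Pictures:** I viewed 12 including crops, two over the budget of 10.

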